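# Park the grinding ball behind the ridge of the sloped ball gutter

### The job

The white ceramic grinding ball for the lab mill lies at the low end of the sloped metal gutter. With the fingertips, gently push it up along the gutter, over the low blue ridge, into the pocket before the red end stop, so that it stays there and does not roll back. Do not lift or flick the ball, keep the fingers on it all the way up the slope, and leave the cups and the dish beside the gutter where they are.

Things in the scene. Friction and masses are not known exactly. Their poses are not given: they have to be found in the camera images.
- gutter: Straight V gutter of bare aluminium, 370 mm long, fixed on a fixed white stand. Origin on the groove line (bottom of the V) at mid-length, 45 mm above the worktop. x runs along the groove UPHILL (7 degrees up), y across, z square to the groove, upward. The walls rise at 40 degrees to rims 35 mm to each side and 32 mm above the groove line.
- lip (a point): Top middle of the grey round lip across the low end of the groove, 165 mm downhill of the gutter's origin: an 8 mm bar, 44 mm long in y, its top 22 mm above the groove line. The ball starts leaning on its uphill side.
- ridge (a point): Top middle of the blue ridge, a 12 mm round bar sunk across the groove, 22 mm long in y, 108 mm uphill of the gutter's origin, its top 12 mm above the groove line, so that 4 mm of it stands in the ball's way; a blue ramp, 26 mm long and 12 degrees steeper than the groove, leads up to it from downhill. Pushed slowly, the ball climbs it under 3 to 8 N and drops into the pocket behind.
- stop_face (a point): Middle of the black rubber face (56 mm wide) of the red end stop, 33 mm above the groove line, 46 mm uphill of the ridge's middle; the stop's top is 50 mm above the groove line. In the pocket the ball's centre rests 15 mm uphill of the ridge's middle, leaning back on the ridge, with 6 mm free to the stop.
- ball_center (a point): Centre of the white ceramic grinding ball, 50 mm in diameter, 0.11 to 0.22 kg, hard and smooth (friction about 0.3). In the groove its centre rides 33 mm above the groove line. It starts at rest, its centre 25 mm uphill of the lip's middle. It rolls freely and runs back down if let go below the ridge.
- ball: The same ball as a body; its origin is a point on its surface that turns as it rolls, so use ball_center for its position.
- seed_cup: Screw-lid clear cup with pale seeds and a red lid, 62 mm across, 73 mm tall, standing loose beside the gutter; origin at the centre of its underside. Leave alone.
- flour_cup: Screw-lid cup with cream-white filling and a red lid, 62 mm across, 73 mm tall, standing loose beside the gutter; origin at the centre of its underside. Leave alone.
- dish: White stack of two round petri dishes, 90 mm across, 32 mm tall, lying loose beside the gutter; origin at the centre of its underside. Leave alone.
There are look-alikes about, which are no part of the job. What is shaped like the ball but purple is not meant.

How it is judged:
By the outcome, as a careful person would: the job done as asked, in the order asked, and still so for the second after the job is handed in, with the robot touching nothing.
It also fails if it takes over 43 s, if anything falls off the work surface, if the arm or the gripper's body presses on something with over 40 N, if the wrist force passes 120 N, or if a joint passes its speed limit or range.

### The arm

A 6-joint arm with a two-finger parallel gripper is mounted at the origin on a cart in front of the work surface, level with it; the furniture and walls round the work are solid. World frame = base frame: x ahead of the robot, y to its left, z up, the work surface at z = 0. Lengths are in mm, angles in rad, forces in N, time in s.
With the tool pointing down it reaches from about 325 to 850 mm from the base axis. Payload 4.4 kg.
Tool frame: the origin (TCP) lies at the very end of the fingers, on their centre line; the grasp point (between the pads) lies 19 mm behind it; z points along the fingers, y is the line along which they close (so a half turn about z gives the same grasp; the last joint's range is limited). The gripper opens to 94 mm and grips with 3 to 60 N. Pads are 16 mm wide; open, the fingers measure 119 mm over their backs; the gripper's body (75 mm by 177 mm) begins 78 mm behind the grasp point.
Start: joints at [1.109, 0.207, 1.542, -0, 1.393, -0.15], TCP at [175.856, 547.45, 181.647] pointing down, gripper open.
Joint ranges: [-2.73, 2.73], [-0.86, 2.22], [0.23, 2.46], [-1.11, 4.25], [0.08, 2.63], [-2.82, 2.82]. Speed limits (rad/s): [2.79, 2.79, 3.14, 3.14, 3.14, 3.14].

### API

Orientations are given as a 3x3 rotation matrix whose columns are the frame's x, y, z axes.
In Python, from cell import manip gives the robot as it stands.
- The arm moves only by the tool carry_out, never from a script. Its argument "steps" is a list of rows, each an object of numbers: "x", "y", "z": the shift along the tool's x, y, z in units of 40 mm (1.0 is 40 mm); "spin": the turn about the tool's z in units of 8 degrees (1.0 is 8 degrees); "fingers": the opening, from -1 (shut) to 1 (fully open). A call has 1 to 12 rows; each row is the pose to reach, as a shift and turn from the pose commanded when the call began, along the tool's axes at that moment; what a row does not reach only later rows make up. A row lasts 1/8 s, in which the tool goes at most 62.5 mm and 10.7 degrees, less where a joint would pass 70% of its speed; a pose out of reach is approached as far as the arm can. A call with a gripper value outside its range is refused whole. The fingers move at their own pace and stop on an object; "newtons" is the grip in N (left out, the last holds). Time passes only in rows, so rows that repeat a pose let the fingers close. It gives the time, the measured TCP pose, the force, the opening and the grip force at its end, in the units of the state.
- manip.state(): the state, without advancing time (a new reading comes with each control period).
- manip.get_image(name): name is "scene" or "top" or "wrist"; returns a dict with "img" (384x512x3 uint8, blue, green, red), "mtx" (3x3 intrinsics, pixels), "camera_from_world" (4x4, takes a point from world to camera coordinates); the wrist camera has in their place "T_tool_cam" (4x4, takes a point from camera to tool coordinates, whose origin is the TCP and whose axes are the flange's). Camera axes: x right, y up, looking along -z (the intrinsics and any distortion apply to the point x, -y, -z); pixel columns grow to the right and rows downward; lengths in mm; the calibration is good to about 2 mm. A picture is of the moment at which its call begins: read the wrist's pose just before it. There is no depth.
- manip.close_job(): hands the job in; it is judged then, once.
The state is a dict: "time_s": time; "qpos": joint angles; "qd": joint speeds; "tau": joint torques, N m; "ee_pos": TCP position; "tool_rot": TCP orientation; "wrist_force": force on the tool from outside, world axes, zero at the start; "ft_torque": the same for the moment, N m; "finger_gap": finger opening in mm; "gripper_force": force on a finger pad.
Only numpy, scipy, OpenCV 4.12 (cv2) and the standard library are available. Lean on these libraries where they do the work, as an engineer would, in place of code of your own. Each camera call takes 0.05 s, during which the arm holds its last target. There are 200 camera calls.

## Working session

There is one attempt and no reset: what is moved stays moved. The work goes in short steps, Python scripts to look and compute and a tool call to move; the robot and the scene stay as the last step left them, time stands still between calls to the robot, and variables do not carry over. Pictures are saved under pics/ and viewed, at most 10 in all, crops included, and the job is handed in when it is done.

Besides the shell and the picture viewer there is one more tool, called after ">>>" in YAML: its name, and indented under it one key for each argument. carry_out: Moves the arm, as the interface text tells. Its arguments: {"type":"object","properties":{"steps":{"type":"array"},"newtons":{"type":"number"}},"required":["steps"]}

```bash
mkdir -p pics; ls; python3 - <<'E'
from cell import manip
import cv2, numpy as np
for n in("scene","top"):
    d=manip.get_image(n); cv2.imwrite(f"pics/{n}0.png",d["img"]); np.savez(f"{n}0.npz",**{k:d[k] for k in("img","mtx","camera_from_world")}); print(n,[k for k in d],d["mtx"].round(1).tolist(),d["camera_from_world"].round(3).tolist())
s=manip.state(); print(s)
E
```

```text
pics
scene ['img', 'mtx', 'camera_from_world'] [[464.6, 0.0, 248.8], [0.0, 464.6, 193.3], [0.0, 0.0, 1.0]] [[0.615, -0.788, 0.018, -288.238], [0.56, 0.454, 0.693, -378.182], [-0.554, -0.416, 0.721, -815.774], [0.0, 0.0, 0.0, 1.0]]
top ['img', 'mtx', 'camera_from_world'] [[411.3, 0.0, 252.8], [0.0, 411.3, 200.4], [0.0, 0.0, 1.0]] [[-0.003, -1.0, -0.017, 77.697], [0.981, -0.006, 0.196, -512.74], [-0.196, -0.016, 0.98, -970.531], [0.0, 0.0, 0.0, 1.0]]
{'time_s': 0.1, 'qpos': array([ 1.10954381e+00,  2.07344281e-01,  1.54278916e+00, -4.32351900e-06,
        1.39351667e+00, -1.50472054e-01]), 'qd': array([ 0.0006982 , -0.0031341 , -0.00262448, -0.00160162, -0.00022949,
        0.00112116]), 'tau': array([-1.25154234e-03, -3.71865892e+01, -2.82292664e+01,  7.00296275e-02,
        3.11921700e-02, -7.47816375e-05]), 'ee_pos': array([175.48351666, 546.7525202 , 180.61199553]), 'tool_rot': array([[-9.52095290e-01,  3.05800144e-01, -9.11904225e-04],
       [ 3.05801352e-01,  9.52093552e-01, -1.84434351e-03],
       [ 3.04217621e-04, -2.03485232e-03, -9.99997883e-01]]), 'wrist_force': array([-1.26089391,  0.0083649 , -0.74928964]), 'ft_torque': array([ 0.00822073,  0.0172197 , -0.07066644]), 'gripper_force': 0.0, 'finger_gap': 94.04907076221076}
```

View pics/scene0.png

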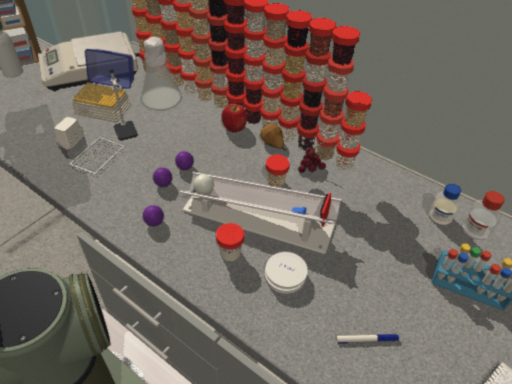

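View pics/top0.png

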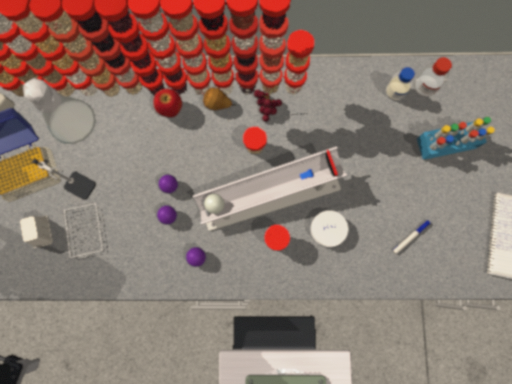

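```bash
cat > h.py <<'E'
import numpy as np, cv2
def ray(d,u,v):
    K=d["mtx"];T=d["camera_from_world"];R=T[:3,:3]
    c=-R.T@T[:3,3]; a=R.T@np.array([(u-K[0,2])/K[0,0],-(v-K[1,2])/K[1,1],-1]); return c,a/np.linalg.norm(a)
def onz(d,u,v,z):
    c,a=ray(d,u,v); return c+a*(z-c[2])/a[2]
def tri(d1,p1,d2,p2):
    c1,a1=ray(d1,*p1);c2,a2=ray(d2,*p2)
    t=np.linalg.lstsq(np.c_[a1,-a2],c2-c1,rcond=None)[0]
    x,y=c1+a1*t[0],c2+a2*t[1]; return (x+y)/2,np.linalg.norm(x-y)
def proj(d,P):
    K=d["mtx"];p=d["camera_from_world"]@np.r_[P,1]; return K[0,0]*p[0]/-p[2]+K[0,2],K[1,1]*-p[1]/-p[2]+K[1,2]
E
python3 - <<'E'
import numpy as np,cv2
from h import *
t=np.load("top0.npz");s=np.load("scene0.npz")
def blobs(d,lo,hi,box):
    x0,y0,x1,y1=box; h=cv2.cvtColor(d["img"],cv2.COLOR_BGR2HSV)[y0:y1,x0:x1]
    m=cv2.inRange(h,lo,hi); n,_,st,c=cv2.connectedComponentsWithStats(m)
    return [(int(st[i,4]),(c[i]+[x0,y0]).round(1).tolist(),st[i,:4].tolist()) for i in range(1,n) if st[i,4]>15]
B=((100,120,60),(130,255,255));R=((172,120,60),(180,255,255));R0=((0,150,60),(8,255,255))
for d,b,n in((t,(190,140,355,260),"top"),(s,(180,150,345,260),"scene")):
    print(n,"blue",blobs(d,*B,b),"red",blobs(d,*R,b),blobs(d,*R0,b))
a=cv2.resize(t["img"][140:240,190:350],None,fx=5,fy=5,interpolation=cv2.INTER_CUBIC)
cv2.imwrite("pics/c_top.png",a)
a=cv2.resize(s["img"][160:260,180:345],None,fx=4.8,fy=4.8,interpolation=cv2.INTER_CUBIC)
cv2.imwrite("pics/c_sc.png",a)
E
```

```text
top blue [(66, [306.8, 174.0], [111, 30, 12, 8])] red [] [(199, [254.4, 144.2], [53, 0, 23, 11]), (89, [331.4, 163.0], [137, 11, 11, 24]), (512, [276.8, 237.2], [75, 84, 25, 27])]
scene blue [(60, [299.4, 209.7], [112, 57, 14, 7])] red [(72, [307.4, 156.5], [122, 0, 12, 14]), (23, [322.1, 165.3], [140, 13, 5, 6]), (16, [301.3, 166.9], [119, 15, 6, 4]), (30, [312.4, 167.6], [130, 15, 6, 6])] [(35, [341.3, 152.0], [157, 0, 8, 6]), (394, [277.1, 164.5], [86, 5, 24, 21]), (140, [325.7, 206.7], [141, 43, 10, 26]), (590, [229.6, 235.6], [36, 73, 28, 26])]
```

View pics/c_top.png

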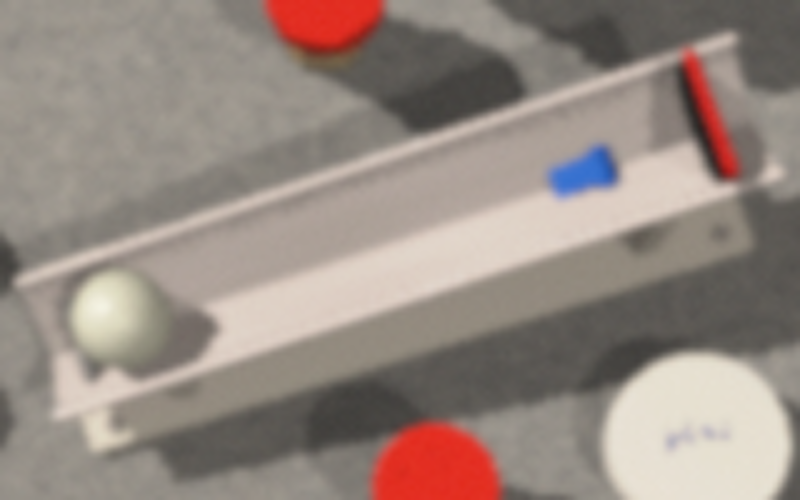

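View pics/c_sc.png

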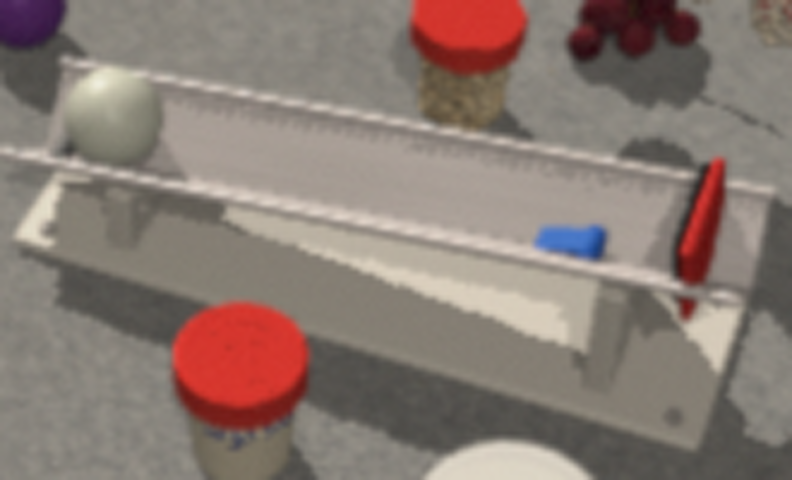

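```bash
python3 - <<'E'
import numpy as np,cv2
from h import *
t=np.load("top0.npz");s=np.load("scene0.npz")
pt=lambda x,y:(190+(x+.5)/5-.5,140+(y+.5)/5-.5)
ps=lambda x,y:(180+(x+.5)/4.8-.5,160+(y+.5)/4.8-.5)
print("ball",tri(t,pt(119,317),s,ps(113,117)), onz(t,*pt(119,317),60.7))
a=onz(t,*pt(18,282),54.2);b=onz(t,*pt(735,37),99.3);c=onz(t,*pt(57,416),54.2);e=onz(t,*pt(775,175),99.3)
lo=(a+c)/2;hi=(b+e)/2
print(a,b,c,e,"len",np.linalg.norm(b-a),np.linalg.norm(e-c),"w",np.linalg.norm(a-c),np.linalg.norm(b-e))
f=lambda v:np.degrees(np.arctan2(v[1],v[0])); print(f(b-a),f(e-c),f(hi-lo), (lo+hi)/2)
th=np.radians(f(hi-lo)); 
cx,sx=np.cos(np.radians(7)),np.sin(np.radians(7))
h=np.array([np.cos(th),np.sin(th),0]);X=h*cx+[0,0,sx];Z=-h*sx+np.array([0,0,cx]);Y=np.cross(Z,X)
O=(lo+hi)/2-32*Z; print("O",O,"z should be 45")
print("rim tri upper", tri(t,pt(18,282),s,ps(68,62)),tri(t,pt(735,37),s,ps(770,190)))
for n,P in dict(ball=(-140,0,33),ridge=(108,0,12),stoptop=(158,0,50)).items():
    P=O+np.array(P)@np.array([X,Y,Z]); print(n,P,proj(t,P),proj(s,P))
print("blue tri",tri(t,pt(607,165),s,ps(600,241)), "stoptop tri",tri(t,pt(715,115),s,ps(703,235)))
for n,u,v in(("seed",254,138.5),("flour",276.8,237.2),("dish",329.5,228)): print(n,onz(t,u,v,73 if n!="dish" else 32))
np.savez("g.npz",O=O,X=X,Y=Y,Z=Z)
E
```

```text
ball (array([506.66029467, 172.5002713 ,  55.42500724]), np.float64(0.8980967598234992)) [505.29169286 172.18762746  60.7       ]
[524.61859687 223.60073986  54.2       ] [ 634.03369286 -128.77329931   99.3       ] [457.1897309  202.65862889  54.2       ] [ 564.91486866 -144.85629225   99.3       ] len 371.71647355065363 366.6133327082331 w 70.60611855653941 70.96530505114741
-72.74999280306973 -72.77723885451519 -72.76352024335571 [545.18922232  38.1574443   76.75      ]
O [546.3448019   34.43276659  44.98852315] z should be 45
rim tri upper (array([526.94444931, 223.82780398,  47.8472681 ]), np.float64(2.549183831520805)) (array([ 634.09907796, -128.67163438,   98.08085223]), np.float64(0.9089572557169999))
ball [503.97805879 170.98975225  60.68083807] (np.float64(213.8779732492098), np.float64(203.5222857338351)) (np.float64(202.5704785112777), np.float64(183.36086860473634))
ridge [577.67507085 -66.55132549  70.06096605] (np.float64(310.09970251567546), np.float64(172.8732582638307)) (np.float64(301.9610315265909), np.float64(209.08864486836242))
stoptop [ 591.0081957  -109.52681064  113.87118699] (np.float64(330.34362409280004), np.float64(162.44226155290053)) (np.float64(323.77155975304674), np.float64(201.35721065967593))
blue tri (array([580.36681172, -70.35927283,  67.28656916]), np.float64(3.3669352557194903)) stoptop tri (array([ 595.73732181, -117.64261403,   92.54854492]), np.float64(3.0521151640307815))
seed [666.98791068  71.44794306  73.        ]
flour [418.83287679  17.88199038  73.        ]
dish [ 445.62913281 -115.34527814   32.        ]
```

>>> carry_out:
  steps:
    - {"x":-0.5,"y":-0.3,"z":0,"spin":0.4,"fingers":-1}
    - {"x":-1.5,"y":-0.8,"z":0,"spin":1.1,"fingers":-1}
    - {"x":-2.5,"y":-1.4,"z":0,"spin":1.8,"fingers":-1}
    - {"x":-3.6,"y":-2.0,"z":0,"spin":2.6,"fingers":-1}
    - {"x":-4.8,"y":-2.6,"z":0,"spin":3.4,"fingers":-1}
    - {"x":-6.0,"y":-3.3,"z":0,"spin":4.2,"fingers":-1}
    - {"x":-7.2,"y":-3.9,"z":0,"spin":5.0,"fingers":-1}
    - {"x":-8.4,"y":-4.6,"z":0,"spin":5.8,"fingers":-1}
    - {"x":-9.4,"y":-5.1,"z":0,"spin":6.4,"fingers":-1}
    - {"x":-9.9,"y":-5.4,"z":0,"spin":6.8,"fingers":-1}
    - {"x":-10.06,"y":-5.49,"z":0,"spin":6.87,"fingers":-1}
    - {"x":-10.06,"y":-5.49,"z":0,"spin":6.87,"fingers":-1}
  newtons: 20

```text
time_s: 1.6
ee_pos: [491.3, 215.4, 181.2]
tool_rot: [[-0.297, 0.955, -0.001], [0.955, 0.297, 0.0], [0.0, -0.001, -1.0]]
wrist_force: [-0.5, -0.6, -0.4]
finger_gap: 0.4
gripper_force: 0.0
```

```bash
python3 - <<'E'
from cell import manip
import cv2, numpy as np
w=manip.get_image("wrist");t=manip.get_image("top")
print(w["T_tool_cam"].round(2).tolist())
a=cv2.resize(t["img"][120:260,170:357],(534,400),interpolation=cv2.INTER_CUBIC)
b=cv2.resize(w["img"],(266,200))
c=np.zeros((400,800,3),np.uint8); c[:,:534]=a; c[:200,534:]=b; cv2.imwrite("pics/a1.png",c)
E
```

```text
[[-0.0, 0.97, 0.25, 72.33], [1.0, 0.0, 0.0, -0.66], [0.0, 0.25, -0.97, -203.02], [0.0, 0.0, 0.0, 1.0]]
```

View pics/a1.png

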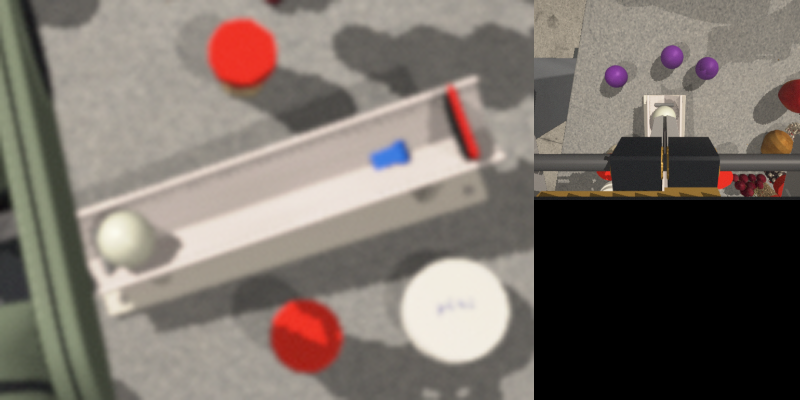

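The top view shows the ball still resting at the low end (crop ~126,240). In the wrist view the fingers are in line with the ball and the gutter (column ~665). I'll descend behind it.

>>> carry_out:
  steps:
    - {"x":0,"y":0,"z":0.4,"spin":0,"fingers":-1}
    - {"x":0,"y":0,"z":1.1,"spin":0,"fingers":-1}
    - {"x":0,"y":0,"z":1.8,"spin":0,"fingers":-1}
    - {"x":0,"y":0,"z":2.4,"spin":0,"fingers":-1}
    - {"x":0,"y":0,"z":2.9,"spin":0,"fingers":-1}
    - {"x":0,"y":0,"z":3.15,"spin":0,"fingers":-1}
    - {"x":0,"y":0,"z":3.23,"spin":0,"fingers":-1}
    - {"x":0,"y":0,"z":3.23,"spin":0,"fingers":-1}

```text
time_s: 2.7
ee_pos: [492.0, 215.5, 52.7]
tool_rot: [[-0.297, 0.955, 0.001], [0.955, 0.297, 0.0], [-0.0, 0.001, -1.0]]
wrist_force: [0.8, -0.0, 0.6]
finger_gap: 0.5
gripper_force: 0.0
```

>>> carry_out:
  steps:
    - {"x":-0.06,"z":-0.007,"y":0,"spin":0,"fingers":-1}
    - {"x":-0.12,"y":0,"z":-0.015,"spin":0,"fingers":-1}
    - {"x":-0.17,"y":0,"z":-0.02,"spin":0,"fingers":-1}
    - {"x":-0.2,"y":0,"z":-0.025,"spin":0,"fingers":-1}
    - {"x":-0.225,"y":0,"z":-0.028,"spin":0,"fingers":-1}
    - {"x":-0.25,"y":0,"z":-0.031,"spin":0,"fingers":-1}
    - {"x":-0.275,"y":0,"z":-0.034,"spin":0,"fingers":-1}
    - {"x":-0.3,"y":0,"z":-0.037,"spin":0,"fingers":-1}
    - {"x":-0.325,"y":0,"z":-0.04,"spin":0,"fingers":-1}
    - {"x":-0.35,"y":0,"z":-0.043,"spin":0,"fingers":-1}
    - {"x":-0.375,"y":0,"z":-0.046,"spin":0,"fingers":-1}
    - {"x":-0.4,"y":0,"z":-0.05,"spin":0,"fingers":-1}

```text
time_s: 4.2
ee_pos: [496.6, 200.0, 54.5]
tool_rot: [[-0.296, 0.955, 0.0], [0.955, 0.296, 0.0], [0.0, 0.0, -1.0]]
wrist_force: [-0.4, -0.1, -0.3]
finger_gap: 0.5
gripper_force: 0.0
```

>>> carry_out:
  steps:
    - {"x":-0.025,"y":0,"z":-0.003,"spin":0,"fingers":-1}
    - {"x":-0.05,"y":0,"z":-0.006,"spin":0,"fingers":-1}
    - {"x":-0.075,"y":0,"z":-0.009,"spin":0,"fingers":-1}
    - {"x":-0.1,"y":0,"z":-0.012,"spin":0,"fingers":-1}
    - {"x":-0.13,"y":0,"z":-0.016,"spin":0,"fingers":-1}
    - {"x":-0.16,"y":0,"z":-0.02,"spin":0,"fingers":-1}
    - {"x":-0.2,"y":0,"z":-0.025,"spin":0,"fingers":-1}
    - {"x":-0.24,"y":0,"z":-0.03,"spin":0,"fingers":-1}
    - {"x":-0.28,"y":0,"z":-0.034,"spin":0,"fingers":-1}
    - {"x":-0.32,"y":0,"z":-0.039,"spin":0,"fingers":-1}
    - {"x":-0.36,"y":0,"z":-0.044,"spin":0,"fingers":-1}
    - {"x":-0.4,"y":0,"z":-0.049,"spin":0,"fingers":-1}

```text
time_s: 5.7
ee_pos: [501.9, 185.6, 57.7]
tool_rot: [[-0.296, 0.955, 0.001], [0.955, 0.296, 0.002], [0.001, 0.002, -1.0]]
wrist_force: [-2.9, 1.9, 8.4]
finger_gap: 0.6
gripper_force: 4.6
```

```bash
cat > look.py <<'E'
from cell import manip
import cv2, numpy as np, sys
from h import *
g=np.load("g.npz"); s=manip.state()
print("tip s,y,z gutter",np.round(np.array([g["X"],g["Y"],g["Z"]])@(s["ee_pos"]-g["O"]),1),s["time_s"])
w=manip.get_image("wrist");t=manip.get_image("top");c=manip.get_image("scene")
a=cv2.resize(t["img"][140:240,190:350],(448,280),interpolation=cv2.INTER_CUBIC)
b=cv2.resize(c["img"][140:260,180:345],(448,326)[:2],interpolation=cv2.INTER_CUBIC)
o=np.zeros((600,800,3),np.uint8);o[:280,:448]=a;o[274:600,:448]=b;o[:264,448:]=cv2.resize(w["img"],(352,264));cv2.imwrite(sys.argv[1],o)
E
python3 look.py pics/b1.png
```

```text
tip s,y,z gutter [-154.9    2.3   31.8] 5.7
```

View pics/b1.png

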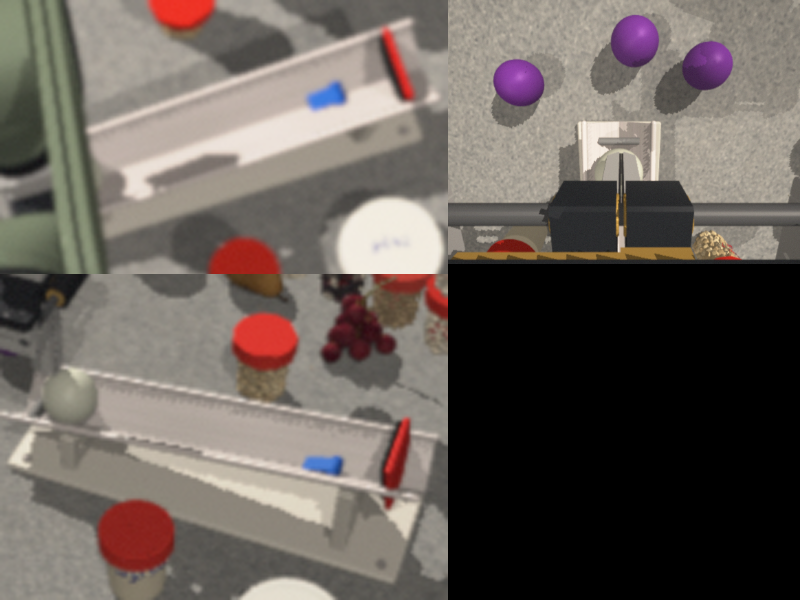

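```bash
python3 - <<'E'
from cell import manip
import cv2, numpy as np
from h import *
print({k:np.round(v,3) for k,v in manip.state().items() if k in("wrist_force","ft_torque","gripper_force","ee_pos")})
w=manip.get_image("wrist");c=manip.get_image("scene")
K=w["mtx"];T=np.linalg.inv(w["T_tool_cam"])
g=np.load("g.npz");G=np.array([g["X"],g["Y"],g["Z"]]);st=manip.state()
def pw(P):
    q=T@np.r_[st["tool_rot"].T@(P-st["ee_pos"]),1]; return [round(float(K[0,0]*q[0]/-q[2]+K[0,2]),1),round(float(K[1,1]*q[1]/q[2]+K[1,2]),1)]
print("tip px",pw(st["ee_pos"]))
for s in(-140,-130): print(s,"ballcentre wrist",pw(g["O"]+np.array([s,0,33])@G),"scene",proj(c,g["O"]+np.array([s,0,33])@G))
print("lip top",pw(g["O"]+np.array([-165,0,22])@G))
a=cv2.resize(w["img"][160:300,180:330],(600,560),interpolation=cv2.INTER_CUBIC)
b=cv2.resize(c["img"][150:220,185:210],(200,560),interpolation=cv2.INTER_CUBIC)
cv2.imwrite("pics/b2.png",np.hstack([a,b]))
E
```

```text
{'ee_pos': array([501.994, 185.486,  57.82 ]), 'wrist_force': array([-1.501,  2.221,  8.527]), 'ft_torque': array([0.388, 0.534, 0.027]), 'gripper_force': np.float64(4.265)}
tip px [252.8, 221.2]
-140 ballcentre wrist [249.4, 242.0] scene (np.float64(202.5704785112777), np.float64(183.36086860473634))
-130 ballcentre wrist [249.5, 255.7] scene (np.float64(206.29980758812675), np.float64(184.08286172858718))
lip top [249.5, 204.3]
```

View pics/b2.png

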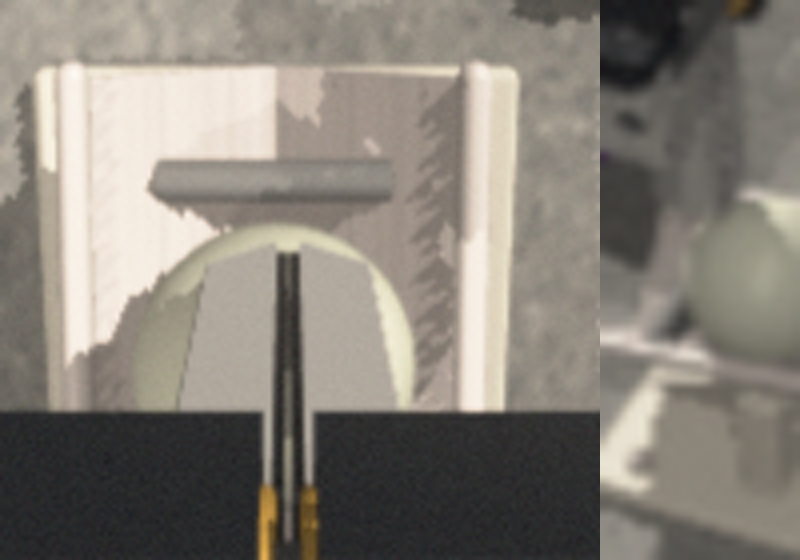

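Vertical force (8 N) while the tip has advanced about 9 mm further than the ball: the tip is riding up on the ball. The overhang of the ball past the tip in the wrist crop (288,225) agrees. I'll back off along the path and check the finger shape and heights.

>>> carry_out:
  steps:
    - {"x":0.03,"y":0,"z":0.004,"spin":0,"fingers":-1}
    - {"x":0.07,"y":0,"z":0.009,"spin":0,"fingers":-1}
    - {"x":0.12,"y":0,"z":0.015,"spin":0,"fingers":-1}
    - {"x":0.17,"y":0,"z":0.02,"spin":0,"fingers":-1}
    - {"x":0.22,"y":0,"z":0.025,"spin":0,"fingers":-1}
    - {"x":0.28,"y":0,"z":0.03,"spin":0,"fingers":-1}
    - {"x":0.36,"y":0,"z":0.04,"spin":0,"fingers":-1}
    - {"x":0.5,"y":0,"z":0.05,"spin":0,"fingers":-1}
    - {"x":0.7,"y":0,"z":0.06,"spin":0,"fingers":-1}
    - {"x":0.9,"y":0,"z":0.06,"spin":0,"fingers":-1}
    - {"x":1.0,"y":0,"z":0.06,"spin":0,"fingers":-1}

```text
time_s: 7.32
ee_pos: [489.2, 223.6, 54.0]
tool_rot: [[-0.297, 0.955, -0.0], [0.955, 0.297, 0.0], [0.0, -0.0, -1.0]]
wrist_force: [0.2, -0.1, -0.5]
finger_gap: 0.3
gripper_force: 0.0
```

```bash
python3 - <<'E'
from cell import manip
import cv2, numpy as np
from h import *
g=np.load("g.npz");G=np.array([g["X"],g["Y"],g["Z"]]);st=manip.state()
print(st["ee_pos"],G@(st["ee_pos"]-g["O"]),st["wrist_force"])
w=manip.get_image("wrist");c=manip.get_image("scene")
cv2.imwrite("w2.png",w["img"]);cv2.imwrite("s2.png",c["img"])
print("tip scene",proj(c,st["ee_pos"]))
a=cv2.resize(w["img"][140:280,180:330],(525,490),interpolation=cv2.INTER_CUBIC)
b=cv2.resize(c["img"][130:210,170:215],(275,490),interpolation=cv2.INTER_CUBIC)
cv2.imwrite("pics/b3.png",np.hstack([a,b]))
E
```

```text
[489.16337569 223.62918245  53.99949883] [-195.07200269    1.44856225   33.03047673] [ 0.20958814 -0.08180169 -0.50399027]
tip scene (np.float64(182.66838441794806), np.float64(179.06439888642072))
```

View pics/b3.png

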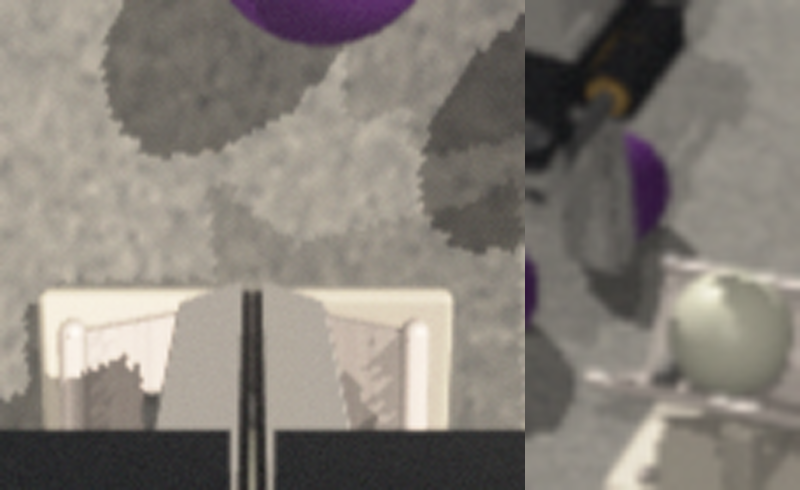

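>>> carry_out:
  steps:
    - {"x":0,"y":-0.02,"z":0.1,"spin":0,"fingers":-1}
    - {"x":0,"y":-0.04,"z":0.2,"spin":0,"fingers":-1}
    - {"x":0,"y":-0.04,"z":0.225,"spin":0,"fingers":-1}
    - {"x":-0.06,"y":-0.04,"z":0.218,"spin":0,"fingers":-1}
    - {"x":-0.13,"y":-0.04,"z":0.21,"spin":0,"fingers":-1}
    - {"x":-0.2,"y":-0.04,"z":0.2,"spin":0,"fingers":-1}
    - {"x":-0.26,"y":-0.04,"z":0.193,"spin":0,"fingers":-1}
    - {"x":-0.32,"y":-0.04,"z":0.186,"spin":0,"fingers":-1}
    - {"x":-0.37,"y":-0.04,"z":0.18,"spin":0,"fingers":-1}
    - {"x":-0.42,"y":-0.04,"z":0.173,"spin":0,"fingers":-1}
    - {"x":-0.46,"y":-0.04,"z":0.168,"spin":0,"fingers":-1}
    - {"x":-0.5,"y":-0.04,"z":0.164,"spin":0,"fingers":-1}

```text
time_s: 8.93
ee_pos: [493.9, 203.3, 47.5]
tool_rot: [[-0.296, 0.955, -0.0], [0.955, 0.296, 0.0], [0.0, -0.0, -1.0]]
wrist_force: [-0.7, 0.3, -0.3]
finger_gap: 0.5
gripper_force: 0.0
```

```bash
cat > m.py <<'E'
from cell import manip
import cv2, numpy as np, sys
from h import *
g=np.load("g.npz");G=np.array([g["X"],g["Y"],g["Z"]]);st=manip.state()
print("t",st["time_s"],"tip s,y,z",np.round(G@(st["ee_pos"]-g["O"]),1),"F",np.round(st["wrist_force"],1),"F gutter",np.round(G@st["wrist_force"],1),"pad",st["gripper_force"])
c=manip.get_image("scene");cv2.imwrite("s_now.png",c["img"])
im=c["img"][140:260,180:345]; b,gg,r=[im[...,i].astype(int) for i in range(3)]
# white ball is greenish: green above red and blue
m=((gg>=r+2)&(gg>b+8)).astype(np.uint8)*255
m=cv2.morphologyEx(m,cv2.MORPH_OPEN,np.ones((3,3),np.uint8))
n,_,S,C=cv2.connectedComponentsWithStats(m)
for i in range(1,n):
    if S[i,4]>60:
        u,v=C[i]+[180,140]; ss=np.linspace(-160,140,601)
        P=[proj(c,g["O"]+np.array([s,0,33])@G)[0] for s in ss]
        print("blob",S[i].tolist(),round(u,1),round(v,1),"s~",ss[np.argmin(abs(np.array(P)-u))])
E
python3 m.py
```

```text
t 8.925 tip s,y,z [-1.752e+02 -1.000e-01  2.400e+01] F [-0.7  0.3 -0.3] F gutter [-0.5 -0.5 -0.2] pad 0.0
```

```bash
python3 - <<'E'
import cv2
im=cv2.imread("s_now.png"); 
for p in((204,184),(200,180),(208,188),(206,178),(230,190),(225,200),(195,190)): print(p,im[p[1],p[0]],cv2.cvtColor(im[p[1]:p[1]+1,p[0]:p[0]+1],cv2.COLOR_BGR2HSV)[0,0])
E
```

```text
(204, 184) [149 165 169] [ 24  30 169]
(200, 180) [134 151 152] [ 28  30 152]
(208, 188) [120 135 137] [ 26  32 137]
(206, 178) [172 193 197] [ 25  32 197]
(230, 190) [156 165 175] [ 14  28 175]
(225, 200) [127 134 142] [ 14  27 142]
(195, 190) [81 89 90] [27 25 90]
```

>>> carry_out:
  steps:
    - {"x":-0.03,"y":0,"z":-0.004,"spin":0,"fingers":-1}
    - {"x":-0.06,"y":0,"z":-0.008,"spin":0,"fingers":-1}
    - {"x":-0.09,"y":0,"z":-0.011,"spin":0,"fingers":-1}
    - {"x":-0.12,"y":0,"z":-0.015,"spin":0,"fingers":-1}
    - {"x":-0.15,"y":0,"z":-0.018,"spin":0,"fingers":-1}
    - {"x":-0.18,"y":0,"z":-0.022,"spin":0,"fingers":-1}
    - {"x":-0.21,"y":0,"z":-0.026,"spin":0,"fingers":-1}
    - {"x":-0.24,"y":0,"z":-0.029,"spin":0,"fingers":-1}
    - {"x":-0.27,"y":0,"z":-0.033,"spin":0,"fingers":-1}
    - {"x":-0.3,"y":0,"z":-0.037,"spin":0,"fingers":-1}

```text
time_s: 10.22
ee_pos: [498.0, 193.8, 50.6]
tool_rot: [[-0.296, 0.955, 0.001], [0.955, 0.296, 0.004], [0.003, 0.002, -1.0]]
wrist_force: [-3.4, 6.2, 9.8]
finger_gap: 0.3
gripper_force: 5.6
```

```bash
python3 - <<'E'
s=open("m.py").read()
a=s.index("# white ball");b=s.index("m=cv2.morph")
s=s[:a]+"h=cv2.cvtColor(im,cv2.COLOR_BGR2HSV); m=cv2.inRange(h,(20,22,95),(36,50,255)); m[:, :8]=0\nrow=np.indices(m.shape)[0]; col=np.indices(m.shape)[1]; m[row>62+0.3*col]=0\n"+s[b:]
s+='cv2.imwrite("mask.png",m)\n'
open("m.py","w").write(s)
E
python3 m.py
python3 - <<'E'
import cv2,numpy as np
im=cv2.imread("s_now.png");m=cv2.imread("mask.png")
a=cv2.resize(im[140:260,180:345],(550,400),interpolation=cv2.INTER_CUBIC)
from cell import manip
w=manip.get_image("wrist")["img"][160:300,210:300]
cv2.imwrite("pics/d1.png",np.hstack([a,cv2.resize(w,(250,400),interpolation=cv2.INTER_CUBIC)]))
E
```

```text
t 10.225 tip s,y,z [-164.6    1.1   25.8] F [-3.4  6.2  9.8] F gutter [-5.6 -1.5 10.6] pad 5.606179749593139
blob [15, 34, 20, 21, 343] 204.7 184.2 s~ -134.5
blob [91, 79, 27, 11, 125] 285.3 223.5 s~ 69.0
```

View pics/d1.png

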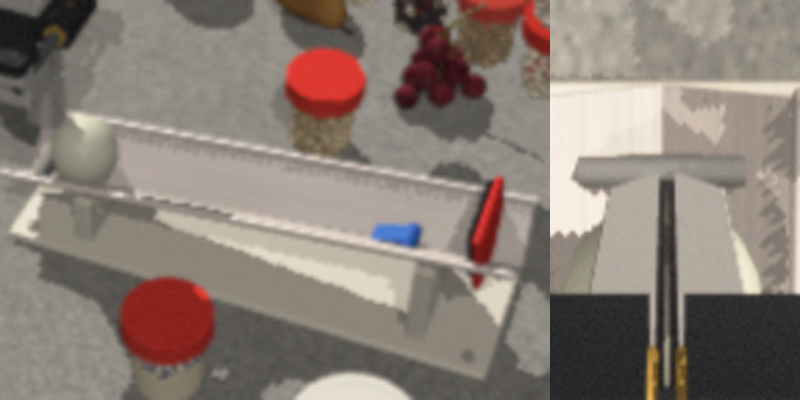

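```bash
python3 -c "
from cell import manip
print(manip.state()['qpos'].round(3))"
```

```text
[ 0.207  0.267  1.762  0.003  1.111 -0.095]
```

>>> carry_out:
  steps:
    - {"x":0.03,"y":0,"z":0,"spin":0,"fingers":-1}
    - {"x":0.07,"y":0,"z":0,"spin":0,"fingers":-1}
    - {"x":0.12,"y":0,"z":0,"spin":0,"fingers":-1}
    - {"x":0.17,"y":0,"z":0,"spin":0,"fingers":-1}
    - {"x":0.22,"y":0,"z":0,"spin":0,"fingers":-1}
    - {"x":0.3,"y":0,"z":0,"spin":0,"fingers":-1}
    - {"x":0.5,"y":0,"z":-0.1,"spin":0,"fingers":-1}
    - {"x":0.8,"y":0,"z":-0.3,"spin":0,"fingers":-1}
    - {"x":0.85,"y":0,"z":-0.4,"spin":0,"fingers":-1}
    - {"x":0.85,"y":0,"z":-0.4,"spin":0,"fingers":-1}

```text
time_s: 11.58
ee_pos: [487.8, 224.9, 65.7]
tool_rot: [[-0.297, 0.955, 0.002], [0.955, 0.297, 0.0], [-0.0, 0.002, -1.0]]
wrist_force: [-0.6, -0.5, 0.6]
finger_gap: 0.2
gripper_force: 0.0
```

>>> carry_out:
  steps:
    - {"x":0,"y":0,"z":0,"spin":-0.6,"fingers":-1}
    - {"x":0,"y":0,"z":0,"spin":-1.7,"fingers":-1}
    - {"x":0,"y":0,"z":0,"spin":-2.9,"fingers":-1}
    - {"x":0,"y":0,"z":0,"spin":-4.1,"fingers":-1}
    - {"x":0,"y":0,"z":0,"spin":-5.3,"fingers":-1}
    - {"x":0,"y":0,"z":0,"spin":-6.5,"fingers":-1}
    - {"x":0,"y":0,"z":0,"spin":-7.7,"fingers":-1}
    - {"x":0,"y":0,"z":0,"spin":-8.9,"fingers":-1}
    - {"x":0,"y":0,"z":0,"spin":-10.0,"fingers":-1}
    - {"x":0,"y":0,"z":0,"spin":-10.9,"fingers":-1}
    - {"x":0,"y":0,"z":0,"spin":-11.25,"fingers":-1}
    - {"x":0,"y":0,"z":0,"spin":-11.25,"fingers":-1}

```text
time_s: 13.08
ee_pos: [487.2, 224.1, 64.8]
tool_rot: [[-0.955, -0.295, -0.0], [-0.295, 0.955, -0.0], [0.0, -0.0, -1.0]]
wrist_force: [0.8, 0.5, 0.5]
finger_gap: 0.5
gripper_force: 0.0
```

```bash
python3 m.py; python3 - <<'E'
from cell import manip
import cv2,numpy as np
w=manip.get_image("wrist")["img"]; cv2.imwrite("pics/d2.png",cv2.resize(w[120:320,130:380],(750,600),interpolation=cv2.INTER_CUBIC)); print(manip.state()["tool_rot"].round(3).tolist())
E
```

```text
t 13.075 tip s,y,z [-194.8   -0.2   43.9] F [0.8 0.5 0.5] F gutter [-0.1  1.   0.6] pad 0.0
blob [14, 33, 20, 22, 327] 203.4 183.9 s~ -138.0
blob [86, 77, 33, 13, 152] 283.4 223.0 s~ 64.5
[[-0.955, -0.295, -0.0], [-0.295, 0.955, -0.0], [0.0, -0.0, -1.0]]
```

View pics/d2.png

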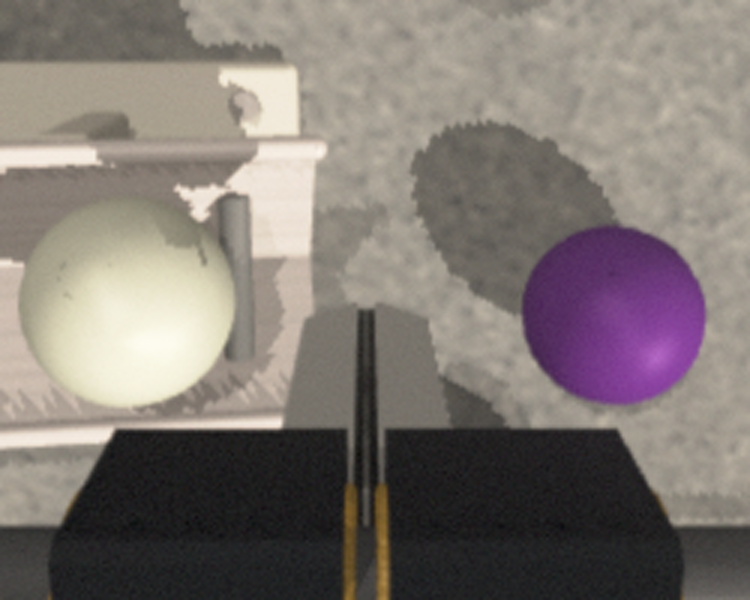

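The wrist view shows the ball (crop 127,303), the lip (237,280) and the steep finger side facing them, with a gap of about 15 mm. I'll descend and push with this side.

>>> carry_out:
  steps:
    - {"x":0,"y":0,"z":0.2,"spin":0,"fingers":-1}
    - {"x":0,"y":0,"z":0.4,"spin":0,"fingers":-1}
    - {"x":0,"y":-0.06,"z":0.465,"spin":0,"fingers":-1}
    - {"x":0,"y":-0.14,"z":0.455,"spin":0,"fingers":-1}
    - {"x":0,"y":-0.22,"z":0.445,"spin":0,"fingers":-1}
    - {"x":0,"y":-0.28,"z":0.437,"spin":0,"fingers":-1}
    - {"x":0,"y":-0.32,"z":0.432,"spin":0,"fingers":-1}
    - {"x":0,"y":-0.35,"z":0.428,"spin":0,"fingers":-1}
    - {"x":0,"y":-0.38,"z":0.425,"spin":0,"fingers":-1}
    - {"x":0,"y":-0.41,"z":0.421,"spin":0,"fingers":-1}
    - {"x":0,"y":-0.44,"z":0.417,"spin":0,"fingers":-1}
    - {"x":0,"y":-0.47,"z":0.413,"spin":0,"fingers":-1}

```text
time_s: 14.68
ee_pos: [492.9, 206.4, 48.4]
tool_rot: [[-0.955, -0.296, -0.0], [-0.296, 0.955, 0.0], [0.0, 0.0, -1.0]]
wrist_force: [0.2, 0.1, 0.1]
finger_gap: 0.3
gripper_force: 0.0
```

>>> carry_out:
  steps:
    - {"x":0,"y":-0.03,"z":-0.004,"spin":0,"fingers":-1}
    - {"x":0,"y":-0.06,"z":-0.008,"spin":0,"fingers":-1}
    - {"x":0,"y":-0.09,"z":-0.011,"spin":0,"fingers":-1}
    - {"x":0,"y":-0.12,"z":-0.015,"spin":0,"fingers":-1}
    - {"x":0,"y":-0.16,"z":-0.02,"spin":0,"fingers":-1}
    - {"x":0,"y":-0.2,"z":-0.025,"spin":0,"fingers":-1}
    - {"x":0,"y":-0.24,"z":-0.029,"spin":0,"fingers":-1}
    - {"x":0,"y":-0.28,"z":-0.034,"spin":0,"fingers":-1}

```text
time_s: 15.68
ee_pos: [496.3, 195.6, 49.8]
tool_rot: [[-0.955, -0.296, 0.0], [-0.296, 0.955, -0.0], [-0.0, -0.0, -1.0]]
wrist_force: [-0.6, -0.9, 0.4]
finger_gap: 0.3
gripper_force: 0.0
```

```bash
python3 m.py
```

```text
t 15.675 tip s,y,z [-1.669e+02 -1.000e-01  2.530e+01] F [-0.6 -0.9  0.4] F gutter [ 0.7 -0.9  0.3] pad 0.0
blob [13, 33, 21, 22, 345] 203.3 183.8 s~ -138.0
blob [86, 77, 32, 13, 152] 283.2 222.9 s~ 64.5
```

```bash
cat > wp.py <<'E'
from cell import manip
import cv2, numpy as np
from h import *
g=np.load("g.npz");G=np.array([g["X"],g["Y"],g["Z"]])
def pw(w,R,p,P):
    K=w["mtx"];q=np.linalg.inv(w["T_tool_cam"])@np.r_[R.T@(P-p),1]; return np.round([K[0,0]*q[0]/-q[2]+K[0,2],K[1,1]*q[1]/q[2]+K[1,2],-q[2]],1)
gp=lambda s,y,z:g["O"]+np.array([s,y,z])@G
E
python3 - <<'E'
from wp import *
st=manip.state();w=manip.get_image("wrist");np.save("w_now.npy",w["img"]);print(w["mtx"].round(1).tolist(), [k for k in w])
R=np.array([[-0.955,-0.295,0],[-0.295,0.955,0],[0,0,-1.]]);p=np.array([487.2,224.1,64.8])
print("d2: ball pred",pw(w,R,p,gp(-140,0,33)),"obs 172.3,221; lip pred",pw(w,R,p,gp(-165,0,22)),"obs 209,213; rim far end pred",pw(w,R,p,gp(-185,35,32)),"obs 238,170 ; rim near", pw(w,R,p,gp(-185,-35,32)))
print("tip pts",pw(w,R,p,p),[pw(w,R,p,p+R@np.array([0,y,z])) for y,z in((-12.5,0),(12.5,0),(-12.5,-10),(-12.5,-20))],"obs apex 252,223; left edge 231,226 to 224.7,262")
h=cv2.cvtColor(w["img"],cv2.COLOR_BGR2HSV); m=cv2.inRange(h,(22,25,90),(36,80,255));m=cv2.morphologyEx(m,cv2.MORPH_OPEN,np.ones((3,3)))
n,_,S,C=cv2.connectedComponentsWithStats(m)
for i in range(1,n):
    if S[i,4]>300: print("blob",S[i],C[i].round(1))
p,R=st["ee_pos"],st["tool_rot"]
for s in(-140,-135,-130): print(s,pw(w,R,p,gp(s,0,33)))
print("hsv row 222",[h[222,c].tolist() for c in range(180,275,5)])
E
```

```text
[[306.4, 0.0, 251.6], [0.0, 306.4, 194.2], [0.0, 0.0, 1.0]] ['img', 'mtx', 'T_tool_cam']
d2: ball pred [174.5 221.5 219. ] obs 172.3,221; lip pred [209.9 215.2 232.5] obs 209,213; rim far end pred [237.8 261.8 234. ] obs 238,170 ; rim near [236.5 171.4 216.5]
tip pts [252.4 222.9 214.9] [array([234.6, 222.9, 214.9]), array([270.2, 222.9, 214.9]), array([233.8, 228. , 205.2]), array([232.9, 233.6, 195.6])] obs apex 252,223; left edge 231,226 to 224.7,262
blob [ 175  191   73   72 3241] [206.7 222.6]
-140 [214.  228.6 204.4]
-135 [206.4 228.9 203.8]
-130 [198.8 229.2 203.2]
hsv row 222 [[26, 42, 165], [24, 41, 174], [23, 43, 184], [25, 41, 187], [24, 40, 190], [23, 39, 195], [23, 40, 183], [25, 41, 175], [24, 41, 170], [25, 39, 163], [24, 40, 159], [24, 42, 153], [26, 39, 139], [20, 30, 126], [16, 30, 127], [13, 28, 128], [14, 30, 144], [14, 33, 200], [12, 35, 203]]
```

```bash
python3 - <<'E'
import numpy as np,cv2
im=np.load("w_now.npy");h=cv2.cvtColor(im,cv2.COLOR_BGR2HSV)
for r in(216,222,226,230,235,240,248,256): print(r,' '.join(f"{h[r,c,0]}/{h[r,c,1]}/{h[r,c,2]}" for c in range(212,290,4)))
E
```

```text
216 27/38/175 24/40/171 22/41/167 26/41/166 22/43/161 24/39/156 24/44/149 23/44/146 23/40/129 23/37/157 15/29/141 16/34/159 14/37/199 12/35/206 12/38/204 16/30/144 23/29/158 19/26/159 20/28/163 15/27/168
222 24/40/180 24/41/174 24/41/170 25/40/165 24/41/161 24/40/159 24/44/149 26/39/139 19/32/126 14/30/127 21/27/123 19/33/125 14/30/144 13/34/196 13/33/203 16/25/151 19/29/143 18/33/176 21/30/170 20/30/169
226 22/41/182 24/38/175 24/42/171 25/43/167 25/46/161 21/27/132 19/29/124 17/28/126 15/32/127 14/24/119 12/21/62 10/30/127 18/30/126 18/27/124 19/30/121 16/33/131 19/26/140 19/29/167 16/29/170 20/31/167
230 25/40/183 25/42/175 24/42/168 25/43/166 24/42/159 21/27/123 17/29/125 15/28/127 17/29/125 19/30/121 17/31/58 17/33/125 21/30/121 21/27/125 19/33/125 15/31/131 17/25/141 18/29/148 19/30/164 21/30/169
235 23/38/179 26/41/169 25/38/166 24/39/162 25/39/155 18/27/125 20/24/125 20/25/121 19/28/127 16/30/110 21/30/60 17/30/119 16/31/125 16/27/124 16/30/127 14/31/125 17/26/140 18/30/153 20/32/168 23/28/157
240 26/37/191 26/42/164 23/40/164 23/41/160 21/30/138 21/29/123 18/27/122 19/29/123 19/32/126 20/30/103 17/31/57 20/32/120 18/31/123 16/27/124 20/25/122 22/24/119 20/28/139 20/33/154 16/30/143 21/30/168
248 26/24/246 27/19/249 28/14/252 26/22/248 21/27/123 16/31/125 19/30/121 21/27/122 16/27/124 16/32/87 19/33/61 15/27/115 17/29/123 20/25/122 21/30/119 24/30/120 19/23/123 19/29/142 17/31/157 24/31/131
256 26/22/246 26/22/247 26/23/248 25/24/240 22/32/121 18/27/121 21/30/120 18/26/120 16/28/120 19/30/67 11/33/86 18/29/113 20/25/121 17/29/123 16/28/119 16/27/124 20/31/122 10/19/79 20/30/76 15/36/85
```

>>> carry_out:
  steps:
    - {"x":0,"y":0,"z":0.03,"spin":0,"fingers":-1}
    - {"x":0,"y":0,"z":0.06,"spin":0,"fingers":-1}
    - {"x":0,"y":0,"z":0.09,"spin":0,"fingers":-1}
    - {"x":0,"y":0,"z":0.12,"spin":0,"fingers":-1}

```text
time_s: 16.27
ee_pos: [496.8, 197.0, 47.0]
tool_rot: [[-0.955, -0.296, 0.001], [-0.296, 0.955, 0.002], [-0.002, 0.002, -1.0]]
wrist_force: [-4.3, 1.7, 13.3]
finger_gap: 0.5
gripper_force: 6.2
```

```bash
python3 m.py
```

```text
t 16.275 tip s,y,z [-168.5    0.9   22.7] F [-4.3  1.7 13.3] F gutter [-1.2 -3.6 13.6] pad 6.193182170391083
blob [13, 33, 21, 21, 335] 203.1 183.6 s~ -138.5
blob [86, 77, 32, 13, 149] 283.2 222.9 s~ 64.5
```

Lip contact is not a fit for these forces: the wrist and scene pictures, like the contact fit, put the real finger end about 20 mm above the reported TCP, so the fingers were riding on the ball's shoulder. I'll back off and work about 20 mm lower.

>>> carry_out:
  steps:
    - {"x":0,"y":0.1,"z":-0.12,"spin":0,"fingers":-1}
    - {"x":0,"y":0.3,"z":-0.1,"spin":0,"fingers":-1}
    - {"x":0,"y":0.5,"z":0,"spin":0,"fingers":-1}
    - {"x":0,"y":0.55,"z":0.1,"spin":0,"fingers":-1}
    - {"x":0,"y":0.55,"z":0.2,"spin":0,"fingers":-1}
    - {"x":0,"y":0.55,"z":0.28,"spin":0,"fingers":-1}
    - {"x":0,"y":0.55,"z":0.35,"spin":0,"fingers":-1}
    - {"x":0,"y":0.55,"z":0.41,"spin":0,"fingers":-1}
    - {"x":0,"y":0.55,"z":0.46,"spin":0,"fingers":-1}
    - {"x":0,"y":0.55,"z":0.48,"spin":0,"fingers":-1}

```text
time_s: 17.58
ee_pos: [489.6, 216.7, 25.7]
tool_rot: [[-0.955, -0.296, -0.0], [-0.296, 0.955, -0.0], [0.0, 0.0, -1.0]]
wrist_force: [0.0, 0.2, 0.4]
finger_gap: 0.0
gripper_force: 0.0
```

```bash
python3 m.py; python3 - <<'E'
# where does the finger end appear in the scene view? (neutral grey blob left of the ball)
import cv2,numpy as np
from wp import *
c=manip.get_image("scene");st=manip.state()
print("proj TCP",proj(c,st["ee_pos"]),"TCP+20",proj(c,st["ee_pos"]+[0,0,20]))
im=c["img"]; b=int(round(proj(c,st["ee_pos"])[0]))
for r in range(168,200,2): print(r,[im[r,x].tolist() for x in range(b-4,b+8,3)])
E
```

```text
t 17.575 tip s,y,z [-191.8   -0.2    4.1] F [0.  0.2 0.4] F gutter [-0.1  0.1  0.4] pad 0.0
blob [14, 33, 20, 22, 336] 203.4 183.7 s~ -138.0
blob [88, 78, 30, 12, 151] 284.0 223.1 s~ 66.0
proj TCP (np.float64(185.78875179459703), np.float64(188.27941840969456)) TCP+20 (np.float64(185.14156265933025), np.float64(182.5903849955478))
168 [[72, 74, 76], [103, 109, 112], [90, 94, 96], [68, 70, 73]]
170 [[73, 75, 78], [104, 110, 112], [91, 95, 97], [69, 71, 73]]
172 [[74, 77, 79], [102, 109, 111], [89, 93, 96], [77, 82, 85]]
174 [[78, 82, 85], [101, 108, 111], [92, 97, 98], [77, 80, 83]]
176 [[81, 86, 88], [102, 107, 111], [92, 96, 99], [80, 84, 87]]
178 [[97, 102, 104], [101, 108, 111], [95, 100, 103], [87, 91, 94]]
180 [[97, 104, 107], [100, 105, 108], [95, 100, 102], [88, 92, 96]]
182 [[103, 108, 111], [95, 99, 103], [89, 95, 98], [122, 128, 135]]
184 [[113, 120, 123], [99, 104, 107], [109, 114, 118], [144, 154, 162]]
186 [[118, 125, 129], [111, 117, 120], [114, 121, 123], [153, 163, 172]]
188 [[132, 140, 144], [111, 117, 121], [116, 122, 125], [149, 158, 167]]
190 [[158, 167, 172], [143, 151, 158], [146, 154, 161], [113, 120, 126]]
192 [[152, 160, 169], [159, 166, 175], [120, 125, 134], [90, 94, 98]]
194 [[129, 136, 140], [118, 124, 129], [118, 125, 132], [125, 132, 141]]
196 [[114, 121, 124], [110, 117, 119], [115, 122, 127], [159, 174, 181]]
198 [[128, 134, 138], [119, 126, 129], [121, 129, 132], [184, 203, 212]]
```

>>> carry_out:
  steps:
    - {"x":0,"y":-0.06,"z":-0.06,"spin":0,"fingers":-1}
    - {"x":0,"y":-0.14,"z":-0.07,"spin":0,"fingers":-1}
    - {"x":0,"y":-0.22,"z":-0.08,"spin":0,"fingers":-1}
    - {"x":0,"y":-0.27,"z":-0.085,"spin":0,"fingers":-1}
    - {"x":0,"y":-0.3,"z":-0.09,"spin":0,"fingers":-1}
    - {"x":0,"y":-0.33,"z":-0.093,"spin":0,"fingers":-1}
    - {"x":0,"y":-0.36,"z":-0.096,"spin":0,"fingers":-1}
    - {"x":0,"y":-0.39,"z":-0.1,"spin":0,"fingers":-1}
    - {"x":0,"y":-0.42,"z":-0.103,"spin":0,"fingers":-1}
    - {"x":0,"y":-0.46,"z":-0.108,"spin":0,"fingers":-1}
    - {"x":0,"y":-0.5,"z":-0.113,"spin":0,"fingers":-1}
    - {"x":0,"y":-0.55,"z":-0.119,"spin":0,"fingers":-1}

```text
time_s: 19.18
ee_pos: [496.2, 195.6, 30.5]
tool_rot: [[-0.955, -0.296, -0.0], [-0.296, 0.955, -0.0], [0.0, 0.0, -1.0]]
wrist_force: [-1.4, 2.6, 3.0]
finger_gap: 0.7
gripper_force: 1.7
```

```bash
python3 m.py
```

```text
t 19.175 tip s,y,z [-169.3   -0.2    6.2] F [-1.4  2.6  3. ] F gutter [-2.5 -0.6  3.3] pad 1.709417849779129
blob [17, 34, 21, 22, 347] 207.0 184.5 s~ -128.0
blob [88, 78, 30, 12, 151] 284.0 223.1 s~ 66.0
```

>>> carry_out:
  steps:
    - {"x":0,"y":-0.06,"z":-0.007,"spin":0,"fingers":-1}
    - {"x":0,"y":-0.12,"z":-0.015,"spin":0,"fingers":-1}
    - {"x":0,"y":-0.19,"z":-0.023,"spin":0,"fingers":-1}
    - {"x":0,"y":-0.26,"z":-0.032,"spin":0,"fingers":-1}
    - {"x":0,"y":-0.33,"z":-0.041,"spin":0,"fingers":-1}
    - {"x":0,"y":-0.41,"z":-0.05,"spin":0,"fingers":-1}
    - {"x":0,"y":-0.49,"z":-0.06,"spin":0,"fingers":-1}
    - {"x":0,"y":-0.57,"z":-0.06,"spin":0,"fingers":-1}
    - {"x":0,"y":-0.65,"z":-0.055,"spin":0,"fingers":-1}
    - {"x":0,"y":-0.73,"z":-0.05,"spin":0,"fingers":-1}
    - {"x":0,"y":-0.81,"z":-0.05,"spin":0,"fingers":-1}
    - {"x":0,"y":-0.9,"z":-0.06,"spin":0,"fingers":-1}

```text
time_s: 20.72
ee_pos: [506.7, 160.9, 32.7]
tool_rot: [[-0.955, -0.296, -0.0], [-0.296, 0.955, -0.0], [0.001, -0.0, -1.0]]
wrist_force: [-0.5, 2.3, 2.2]
finger_gap: 0.3
gripper_force: 1.0
```

```bash
python3 m.py
```

```text
t 20.725 tip s,y,z [-133.1   -0.3    4. ] F [-0.5  2.3  2.2] F gutter [-2.   0.2  2.4] pad 1.0355938598513603
blob [31, 37, 21, 21, 333] 221.0 187.4 s~ -91.0
blob [86, 77, 32, 13, 151] 283.2 222.8 s~ 64.0
```

>>> carry_out:
  steps:
    - {"x":0,"y":-0.08,"z":-0.01,"spin":0,"fingers":-1}
    - {"x":0,"y":-0.19,"z":-0.023,"spin":0,"fingers":-1}
    - {"x":0,"y":-0.32,"z":-0.039,"spin":0,"fingers":-1}
    - {"x":0,"y":-0.46,"z":-0.056,"spin":0,"fingers":-1}
    - {"x":0,"y":-0.6,"z":-0.074,"spin":0,"fingers":-1}
    - {"x":0,"y":-0.74,"z":-0.091,"spin":0,"fingers":-1}
    - {"x":0,"y":-0.88,"z":-0.108,"spin":0,"fingers":-1}
    - {"x":0,"y":-1.02,"z":-0.125,"spin":0,"fingers":-1}
    - {"x":0,"y":-1.15,"z":-0.141,"spin":0,"fingers":-1}
    - {"x":0,"y":-1.26,"z":-0.155,"spin":0,"fingers":-1}
    - {"x":0,"y":-1.35,"z":-0.166,"spin":0,"fingers":-1}
    - {"x":0,"y":-1.42,"z":-0.174,"spin":0,"fingers":-1}

```text
time_s: 22.28
ee_pos: [523.8, 106.9, 39.9]
tool_rot: [[-0.955, -0.296, 0.0], [-0.296, 0.955, 0.0], [-0.0, 0.0, -1.0]]
wrist_force: [-1.7, 2.2, 1.2]
finger_gap: 0.4
gripper_force: 1.3
```

>>> carry_out:
  steps:
    - {"x":0,"y":-0.08,"z":-0.01,"spin":0,"fingers":-1}
    - {"x":0,"y":-0.19,"z":-0.023,"spin":0,"fingers":-1}
    - {"x":0,"y":-0.32,"z":-0.039,"spin":0,"fingers":-1}
    - {"x":0,"y":-0.46,"z":-0.056,"spin":0,"fingers":-1}
    - {"x":0,"y":-0.6,"z":-0.074,"spin":0,"fingers":-1}
    - {"x":0,"y":-0.74,"z":-0.091,"spin":0,"fingers":-1}
    - {"x":0,"y":-0.88,"z":-0.108,"spin":0,"fingers":-1}
    - {"x":0,"y":-1.02,"z":-0.125,"spin":0,"fingers":-1}
    - {"x":0,"y":-1.15,"z":-0.141,"spin":0,"fingers":-1}
    - {"x":0,"y":-1.26,"z":-0.155,"spin":0,"fingers":-1}
    - {"x":0,"y":-1.35,"z":-0.166,"spin":0,"fingers":-1}
    - {"x":0,"y":-1.42,"z":-0.174,"spin":0,"fingers":-1}

```text
time_s: 23.78
ee_pos: [540.6, 52.7, 46.9]
tool_rot: [[-0.955, -0.296, -0.0], [-0.296, 0.955, 0.0], [0.0, 0.0, -1.0]]
wrist_force: [-0.6, 2.8, 1.1]
finger_gap: -0.1
gripper_force: 1.3
```

```bash
python3 m.py
```

```text
t 23.775 tip s,y,z [-18.8  -0.1   4.2] F [-0.6  2.8  1.1] F gutter [-2.7  0.2  1.5] pad 1.3043544441461563
blob [76, 45, 21, 22, 370] 266.2 195.7 s~ 23.0
blob [89, 78, 29, 12, 134] 284.2 223.2 s~ 66.5
```

>>> carry_out:
  steps:
    - {"x":0,"y":-0.08,"z":-0.01,"spin":0,"fingers":-1}
    - {"x":0,"y":-0.19,"z":-0.023,"spin":0,"fingers":-1}
    - {"x":0,"y":-0.31,"z":-0.038,"spin":0,"fingers":-1}
    - {"x":0,"y":-0.44,"z":-0.054,"spin":0,"fingers":-1}
    - {"x":0,"y":-0.57,"z":-0.07,"spin":0,"fingers":-1}
    - {"x":0,"y":-0.7,"z":-0.086,"spin":0,"fingers":-1}
    - {"x":0,"y":-0.82,"z":-0.101,"spin":0,"fingers":-1}
    - {"x":0,"y":-0.93,"z":-0.114,"spin":0,"fingers":-1}
    - {"x":0,"y":-1.03,"z":-0.126,"spin":0,"fingers":-1}
    - {"x":0,"y":-1.12,"z":-0.138,"spin":0,"fingers":-1}
    - {"x":0,"y":-1.2,"z":-0.147,"spin":0,"fingers":-1}
    - {"x":0,"y":-1.27,"z":-0.156,"spin":0,"fingers":-1}

```text
time_s: 25.32
ee_pos: [555.6, 4.2, 53.1]
tool_rot: [[-0.955, -0.296, -0.0], [-0.296, 0.955, 0.0], [0.0, 0.0, -1.0]]
wrist_force: [-0.6, 1.2, 0.8]
finger_gap: 0.4
gripper_force: 1.2
```

>>> carry_out:
  steps:
    - {"x":0,"y":-0.05,"z":-0.006,"spin":0,"fingers":-1}
    - {"x":0,"y":-0.1,"z":-0.012,"spin":0,"fingers":-1}
    - {"x":0,"y":-0.15,"z":-0.018,"spin":0,"fingers":-1}
    - {"x":0,"y":-0.2,"z":-0.025,"spin":0,"fingers":-1}
    - {"x":0,"y":-0.25,"z":-0.031,"spin":0,"fingers":-1}
    - {"x":0,"y":-0.3,"z":-0.037,"spin":0,"fingers":-1}
    - {"x":0,"y":-0.35,"z":-0.043,"spin":0,"fingers":-1}
    - {"x":0,"y":-0.4,"z":-0.049,"spin":0,"fingers":-1}
    - {"x":0,"y":-0.45,"z":-0.055,"spin":0,"fingers":-1}
    - {"x":0,"y":-0.5,"z":-0.061,"spin":0,"fingers":-1}

```text
time_s: 26.58
ee_pos: [561.5, -14.8, 55.6]
tool_rot: [[-0.955, -0.296, 0.0], [-0.296, 0.955, 0.0], [-0.0, 0.0, -1.0]]
wrist_force: [-0.7, 4.1, 4.3]
finger_gap: 0.2
gripper_force: 2.1
```

```bash
python3 m.py
```

```text
t 26.575 tip s,y,z [52.4 -0.1  4.2] F [-0.7  4.1  4.3] F gutter [-3.6  0.5  4.8] pad 2.0677578449249268
blob [105, 50, 22, 23, 384] 295.8 200.8 s~ 94.0
blob [89, 78, 29, 13, 139] 284.6 223.4 s~ 67.5
```

>>> carry_out:
  steps:
    - {"x":0,"y":-0.035,"z":-0.004,"spin":0,"fingers":-1}
    - {"x":0,"y":-0.07,"z":-0.009,"spin":0,"fingers":-1}
    - {"x":0,"y":-0.105,"z":-0.013,"spin":0,"fingers":-1}
    - {"x":0,"y":-0.14,"z":-0.017,"spin":0,"fingers":-1}
    - {"x":0,"y":-0.175,"z":-0.021,"spin":0,"fingers":-1}
    - {"x":0,"y":-0.21,"z":-0.026,"spin":0,"fingers":-1}
    - {"x":0,"y":-0.245,"z":-0.03,"spin":0,"fingers":-1}
    - {"x":0,"y":-0.28,"z":-0.034,"spin":0,"fingers":-1}
    - {"x":0,"y":-0.315,"z":-0.039,"spin":0,"fingers":-1}
    - {"x":0,"y":-0.35,"z":-0.043,"spin":0,"fingers":-1}

```text
time_s: 27.88
ee_pos: [565.7, -28.6, 57.2]
tool_rot: [[-0.955, -0.296, 0.0], [-0.296, 0.955, -0.001], [0.0, -0.001, -1.0]]
wrist_force: [0.0, 0.7, 0.7]
finger_gap: 0.4
gripper_force: 0.3
```

```bash
python3 m.py
```

```text
t 27.875 tip s,y,z [67.  -0.2  4.1] F [0.  0.7 0.7] F gutter [-0.6  0.2  0.8] pad 0.28623548336327076
blob [112, 50, 22, 22, 378] 302.7 201.0 s~ 110.0
blob [89, 78, 29, 12, 142] 284.4 223.2 s~ 67.0
```

>>> carry_out:
  steps:
    - {"x":0,"y":-0.03,"z":-0.004,"spin":0,"fingers":-1}
    - {"x":0,"y":-0.06,"z":-0.007,"spin":0,"fingers":-1}
    - {"x":0,"y":-0.09,"z":-0.011,"spin":0,"fingers":-1}
    - {"x":0,"y":-0.12,"z":-0.015,"spin":0,"fingers":-1}
    - {"x":0,"y":-0.15,"z":-0.018,"spin":0,"fingers":-1}
    - {"x":0,"y":-0.18,"z":-0.022,"spin":0,"fingers":-1}
    - {"x":0,"y":-0.21,"z":-0.026,"spin":0,"fingers":-1}
    - {"x":0,"y":-0.24,"z":-0.029,"spin":0,"fingers":-1}

```text
time_s: 28.92
ee_pos: [568.5, -37.4, 58.4]
tool_rot: [[-0.955, -0.296, -0.0], [-0.296, 0.955, -0.0], [0.0, -0.0, -1.0]]
wrist_force: [0.4, -0.5, -0.1]
finger_gap: 0.4
gripper_force: 0.0
```

```bash
python3 m.py
```

```text
t 28.925 tip s,y,z [76.2 -0.1  4.2] F [ 0.4 -0.5 -0.1] F gutter [ 0.6  0.2 -0.2] pad 0.0
blob [119, 53, 22, 23, 377] 309.8 204.3 s~ 126.5
blob [88, 78, 30, 12, 140] 283.8 223.2 s~ 65.5
```

The ball dropped into the pocket (s ≈ 125). Next I'll retreat straight back, then up.

>>> carry_out:
  steps:
    - {"x":0,"y":0.1,"z":0.005,"spin":0,"fingers":-1}
    - {"x":0,"y":0.35,"z":0,"spin":0,"fingers":-1}
    - {"x":0,"y":0.6,"z":-0.1,"spin":0,"fingers":-1}
    - {"x":0,"y":0.7,"z":-0.6,"spin":0,"fingers":-1}
    - {"x":0,"y":0.7,"z":-1.4,"spin":0,"fingers":-1}
    - {"x":0,"y":0.7,"z":-2.2,"spin":0,"fingers":-1}
    - {"x":0,"y":0.7,"z":-2.6,"spin":0,"fingers":-1}
    - {"x":0,"y":0.7,"z":-2.7,"spin":0,"fingers":-1}
    - {"x":0,"y":0.7,"z":-2.7,"spin":0,"fingers":-1}
    - {"x":0,"y":0.7,"z":-2.7,"spin":0,"fingers":-1}

```text
time_s: 30.22
ee_pos: [559.1, -10.4, 164.8]
tool_rot: [[-0.955, -0.296, -0.003], [-0.296, 0.955, 0.001], [0.003, 0.001, -1.0]]
wrist_force: [0.4, 1.3, -0.4]
finger_gap: 0.2
gripper_force: 0.0
```

```bash
python3 m.py; python3 - <<'E'
from wp import *
s0=np.load("scene0.npz")["img"].astype(int);c=manip.get_image("scene");im=c["img"].astype(int)
print("pocket pred",proj(c,gp(123,0,33)))
for n,(x0,y0,x1,y1) in dict(seed=(264,154,292,178),flour=(214,222,246,264),dish=(262,252,310,294)).items():
    print(n,"mean diff",abs(s0-im)[y0:y1,x0:x1].mean().round(1))
E
```

```text
t 30.225 tip s,y,z [ 60.8  -1.1 113.3] F [ 0.4  1.3 -0.4] F gutter [-1.2  0.8 -0.3] pad 0.0
blob [118, 53, 23, 23, 378] 309.4 204.1 s~ 125.5
pocket pred (np.float64(308.28532694919903), np.float64(203.8271219410075))
seed mean diff 20.7
flour mean diff 3.2
dish mean diff 4.6
```

```bash
python3 -c "
from cell import manip
print(manip.close_job())"
```

```text
the job is handed in; nothing more can be done
None
```

The ball is over the ridge and at rest in the pocket (within about 3 mm of the expected spot), the fingers are clear, and the job was handed in at about 30 s; two early pushes rode up on the ball and let it roll back 5–8 mm to the lip before the final continuous push, the flour cup and dish look unmoved, and the seed cup was not confirmed in the last image, though the gripper stayed well clear of it.

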